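# Feel the backlash of returned gear units and reject the worn one

## Robot

A 6-joint arm with a two-finger parallel gripper is mounted at the origin on a cart in front of the work surface, level with it; the furniture and walls round the work are solid. World frame = base frame: x ahead of the robot, y to its left, z up, the work surface at z = 0. Lengths are in m, angles in degrees, forces in N, time in s.
With the tool pointing down it reaches from about 0.35 to 0.875 m from the base axis. Payload 4.2 kg.
Tool frame: the origin (TCP) lies midway between the tips of the shut fingers; the grasp point (between the pads) lies 19 mm behind it; z points along the fingers, y is the line along which they close (so a half turn about z gives the same grasp; the last joint's range is limited). The gripper opens to 87 mm and grips with 3 to 60 N. Pads are 19 mm wide; open, the fingers measure 117 mm over their backs; the gripper's body (75 mm by 190 mm) begins 51 mm behind the grasp point.
Start: joints at [-62.533, 22.042, 0.453, 0, -68.411, -14.817], TCP at [0.137, -0.61, 0.223] pointing down, gripper open.
Joint ranges: [-179.83, 179.83], [-69.29, 118.12], [-61.27, 80.66], [-181.25, 117.63], [-171.15, -9.14], [-177.46, 177.46]. Speed limits (degrees/s): [159.86, 159.86, 180, 180, 180, 180].

## Interface

Orientations are given as [roll, pitch, yaw] about the fixed x, y, z axes, in that order (R = Rz(yaw) Ry(pitch) Rx(roll)).
In Python, from workcell import env gives the robot as it stands. The module is installed in compiled form; this text tells all that it offers. Calls block until the motion is done:
- env.goto(position, orientation): joint-space move of the TCP to a pose.
- env.move_straight(position, rotation=None, rate=0.15, force_limit=None): straight line of the TCP; rotation=None keeps the orientation; rate is the mean speed in m/s. With force_limit (N) it stops when the force on the tool has changed by that much, and returns True; else False.
- env.set_joints(angles): joint-space move.
- env.gripper_to(opening, grasp_force=None): opening from 0.0 (shut) to 1.0 (fully open); grasp_force is the grip in N (None keeps the last); returns when the fingers have stopped.
- env.dwell(seconds).
- env.inverse_kinematics(position, orientation): joint angles nearest the present ones, or None.
- env.read_state(): the state.
- env.grab_frame(name): name is "scene" or "top" or "wrist"; returns a dict with "image" (400x640x3 uint8, blue, green, red), "fx", "fy", "cx", "cy" (pixels), "position" and "orientation" of the camera in the world. Camera axes: x right, y up, looking along -z (the intrinsics and any distortion apply to the point x, -y, -z); pixel columns grow to the right and rows downward; lengths in m; the calibration is good to about 2 mm. A picture is of the moment at which its call begins. There is no depth.
A pose or a line that the arm cannot do raises env.Unreachable and nothing moves.
- env.close_job(): hands the job in; it is judged then, once.
Trained networks look in a picture, given as the dict that the camera call returned (one of the last four; its "shot" number tells which), for a name from the list of things; names that differ only in an ending like _2 or _b are one class to them, and where a whole thing is asked for, a point or a joint stands for the part that bears it (a point fixed in the world has none). Each returns a list of dicts, best first, with "score" (0 to 1); they miss things now and then, are a little off and sometimes report something else, mostly with a low value. They report only what shows in the picture. A call takes as long as a camera call.
- env.search_frame(picture, thing): "xyz" ([x, y, z] in m, in world coordinates, good to about 4 mm: the middle of the surface that is visible of it).
- env.trace(picture, thing): "mask" (400x640 bool, what is visible of it).
The state is a dict: "clock": time; "joint_positions": joint angles; "qvel": joint speeds; "joint_torque": joint torques, N m; "position": TCP position; "tool_rot": TCP orientation; "force": force on the tool from outside, world axes, zero at the start; "wrist_torque": the same for the moment, N m; "opening": opening from 0.0 (shut) to 1.0 (fully open); "finger_force": force on a finger pad.
Only numpy, scipy, OpenCV 4.12 (cv2) and the standard library are available. Lean on these libraries where they do the work, as an engineer would, in place of code of your own. Each camera call takes 0.05 s, during which the arm holds its last target. There are 200 camera calls.

## Task

Three gear units came back to the store, and any with worn teeth must go. Working from the left unit to the right, rock each unit's lever to feel its play: press the left arm down until it meets its stop, then the right arm, firmly enough to get past the grease drag but never harder than 30 N. Pick up the unit whose lever has far more play than the others and set it down upright on the floor of the grey reject tray without dropping it, its lever still leaning as you last pressed it; leave the sound units standing where they are.

Things in the scene. Friction and masses are not known exactly. Their poses are not given: they have to be found in the camera images.
- unit_k: one of three like gear units: aluminium worm-gear housing on a foot plate, 0.8 kg, loose on the bench. Origin: centre of the foot's underside; +x to the back, away from its lever, +y left, z up. Foot 90 (x) x 120 (y) x 8 mm. Housing 52 (x) x 50 (y) mm, centred at x = +12 mm, up to z = 78 mm, plug on top to 83 mm. The lever stands in front of it.
- unit_m: gear unit like unit_k, same sizes and axes. Pick a unit up by the housing's two flat y sides, 50 mm apart, above z = 38 mm: below that the worm tunnel and its stub shaft stick out sideways, over the foot. A unit stands firm while a lever end is pressed straight down.
- unit_p: gear unit like unit_k, same sizes and axes. Which unit is worn cannot be seen, only felt at the lever; the units' places are mixed up. A fixed pile of clear boxes, 150 mm high, stands on the robot's side of the middle and right units, up to x = 0.47 m in the world: carry units above it and press with the gripper's broad side square to it.
- lever_k: dark steel two-armed lever on the front of unit_k. Origin on the shaft axis, at x = -27, y = 0, z = 50 mm of its unit; its x lies along the shaft, +y along its left arm. Each arm ends in a round eye (axis along x, radius 9.5 mm, 16 mm wide) centred at y = +50 or -50 mm: with the lever level the eye tops are 59.5 mm above the bench. Press straight down on an eye top, fingers closed.
- lever_m: lever of unit_m, like lever_k. The worm locks each lever, so it only rocks about its x axis by the backlash and stays where it is left. It starts within 0.02 rad of level, which tells nothing. Grease drag takes 1 to 3 N at an eye and is not the stop; at the stop the force climbs steeply, some 6 to 15 N per mm: press at 10 to 15 mm/s. 6 to 10 N shows the stop; over 30 N marks the teeth.
- lever_p: lever of unit_p, like lever_k. With a sound unit a pressed eye stops 1 to 3 mm below its height with the lever level; with a worn unit 5 to 8 mm below. Do not push the worn lever back to level afterwards: where it rests shows the reject.
- tray: grey sheet-steel reject tray at the right, fixed, 220 (x) x 165 (y) x 28 mm high, walls and floor 3 mm. Origin: centre of its underside; +x along its long side, away from the robot. A bearing and a spur gear, up to 24 mm high, lie in its far end (x > +38 mm); the near part is free: a unit facing the same way as the tray fits with its origin at x = -40, y = 0 mm, some 20 mm to spare.

How it is judged (in metres and radians):
On the way, in this order (a step that is already met when the one before it is completed fails the run):
1. the left arm of the left unit's lever is pressed down against its stop with more than 4 N (unit standing flat) (((world y of unit_k above 0.1425 m and angle between unit_k's own z axis and vertical below 0.03 rad and angle between lever_k's own y axis and vertical above 1.5898 rad and contact force between the fingers and lever_k above 4 N) or (world y of unit_m above 0.1425 m and angle between unit_m's own z axis and vertical below 0.03 rad and angle between lever_m's own y axis and vertical above 1.5898 rad and contact force between the fingers and lever_m above 4 N) or (world y of unit_p above 0.1425 m and angle between unit_p's own z axis and vertical below 0.03 rad and angle between lever_p's own y axis and vertical above 1.5898 rad and contact force between the fingers and lever_p above 4 N))), for 0.1 s.
2. the right arm of the left unit's lever is pressed down against its stop with more than 4 N (unit standing flat) (((world y of unit_k above 0.1425 m and angle between unit_k's own z axis and vertical below 0.03 rad and angle between lever_k's own y axis and vertical below 1.5518 rad and contact force between the fingers and lever_k above 4 N) or (world y of unit_m above 0.1425 m and angle between unit_m's own z axis and vertical below 0.03 rad and angle between lever_m's own y axis and vertical below 1.5518 rad and contact force between the fingers and lever_m above 4 N) or (world y of unit_p above 0.1425 m and angle between unit_p's own z axis and vertical below 0.03 rad and angle between lever_p's own y axis and vertical below 1.5518 rad and contact force between the fingers and lever_p above 4 N))), for 0.1 s.
3. the left arm of the middle unit's lever is pressed down against its stop with more than 4 N (unit standing flat) (((world y of unit_k between -0.0325 and 0.1425 m and angle between unit_k's own z axis and vertical below 0.03 rad and angle between lever_k's own y axis and vertical above 1.5898 rad and contact force between the fingers and lever_k above 4 N) or (world y of unit_m between -0.0325 and 0.1425 m and angle between unit_m's own z axis and vertical below 0.03 rad and angle between lever_m's own y axis and vertical above 1.5898 rad and contact force between the fingers and lever_m above 4 N) or (world y of unit_p between -0.0325 and 0.1425 m and angle between unit_p's own z axis and vertical below 0.03 rad and angle between lever_p's own y axis and vertical above 1.5898 rad and contact force between the fingers and lever_p above 4 N))), for 0.1 s.
4. the right arm of the middle unit's lever is pressed down against its stop with more than 4 N (unit standing flat) (((world y of unit_k between -0.0325 and 0.1425 m and angle between unit_k's own z axis and vertical below 0.03 rad and angle between lever_k's own y axis and vertical below 1.5518 rad and contact force between the fingers and lever_k above 4 N) or (world y of unit_m between -0.0325 and 0.1425 m and angle between unit_m's own z axis and vertical below 0.03 rad and angle between lever_m's own y axis and vertical below 1.5518 rad and contact force between the fingers and lever_m above 4 N) or (world y of unit_p between -0.0325 and 0.1425 m and angle between unit_p's own z axis and vertical below 0.03 rad and angle between lever_p's own y axis and vertical below 1.5518 rad and contact force between the fingers and lever_p above 4 N))), for 0.1 s.
5. the left arm of the right unit's lever is pressed down against its stop with more than 4 N (unit standing flat) (((world y of unit_k below -0.0325 m and height (world z) of unit_k below 0.015 m and angle between unit_k's own z axis and vertical below 0.03 rad and angle between lever_k's own y axis and vertical above 1.5898 rad and contact force between the fingers and lever_k above 4 N) or (world y of unit_m below -0.0325 m and height (world z) of unit_m below 0.015 m and angle between unit_m's own z axis and vertical below 0.03 rad and angle between lever_m's own y axis and vertical above 1.5898 rad and contact force between the fingers and lever_m above 4 N) or (world y of unit_p below -0.0325 m and height (world z) of unit_p below 0.015 m and angle between unit_p's own z axis and vertical below 0.03 rad and angle between lever_p's own y axis and vertical above 1.5898 rad and contact force between the fingers and lever_p above 4 N))), for 0.1 s.
6. the right arm of the right unit's lever is pressed down against its stop with more than 4 N (unit standing flat) (((world y of unit_k below -0.0325 m and height (world z) of unit_k below 0.015 m and angle between unit_k's own z axis and vertical below 0.03 rad and angle between lever_k's own y axis and vertical below 1.5518 rad and contact force between the fingers and lever_k above 4 N) or (world y of unit_m below -0.0325 m and height (world z) of unit_m below 0.015 m and angle between unit_m's own z axis and vertical below 0.03 rad and angle between lever_m's own y axis and vertical below 1.5518 rad and contact force between the fingers and lever_m above 4 N) or (world y of unit_p below -0.0325 m and height (world z) of unit_p below 0.015 m and angle between unit_p's own z axis and vertical below 0.03 rad and angle between lever_p's own y axis and vertical below 1.5518 rad and contact force between the fingers and lever_p above 4 N))), for 0.1 s.
At the end, for the whole second after the job is handed in: The worn unit stands upright (0.06 rad) and at rest on the tray's floor, its origin within 60 mm of the tray's centre, its lever still over 0.065 rad off level, as last pressed (a sound lever cannot pass 0.04); the sound units stand upright within 20 mm of their first places ((((angle between lever_k's own y axis and vertical above 1.6358 rad or angle between lever_k's own y axis and vertical below 1.5058 rad) and z of unit_k in the frame of tray below 0.008 m and horizontal distance between unit_k and tray below 0.06 m and linear speed of unit_k below 0.02 m/s and distance of each of unit_m, unit_p from where it was at the start of the episode below 0.02 m) or ((angle between lever_m's own y axis and vertical above 1.6358 rad or angle between lever_m's own y axis and vertical below 1.5058 rad) and z of unit_m in the frame of tray below 0.008 m and horizontal distance between unit_m and tray below 0.06 m and linear speed of unit_m below 0.02 m/s and distance of each of unit_k, unit_p from where it was at the start of the episode below 0.02 m) or ((angle between lever_p's own y axis and vertical above 1.6358 rad or angle between lever_p's own y axis and vertical below 1.5058 rad) and z of unit_p in the frame of tray below 0.008 m and horizontal distance between unit_p and tray below 0.06 m and linear speed of unit_p below 0.02 m/s and distance of each of unit_k, unit_m from where it was at the start of the episode below 0.02 m)) and angle between each of unit_k, unit_m, unit_p's own z axis and vertical below 0.06 rad); the robot touches nothing.
It fails at once if a finger loads a lever with more than 30 N (this marks the gear teeth) (contact force between the fingers and lever_k above 30 N or contact force between the fingers and lever_m above 30 N or contact force between the fingers and lever_p above 30 N).
It fails at once if a unit is tipped by more than 0.35 rad (angle between any of unit_k, unit_m, unit_p's own z axis and vertical above 0.35 rad).
It fails at once if a unit is dropped: it moves faster than 0.5 m/s while no finger holds it ((linear speed of unit_k above 0.5 m/s and contact force between the fingers and unit_k below 0.2 N) or (linear speed of unit_m above 0.5 m/s and contact force between the fingers and unit_m below 0.2 N) or (linear speed of unit_p above 0.5 m/s and contact force between the fingers and unit_p below 0.2 N)).
It also fails if it takes over 72 s, if anything falls off the work surface, if the arm or the gripper's body presses on something with over 40 N, if the wrist force passes 120 N, or if a joint passes its speed limit or range.

## Working session

There is one attempt and no reset: what is moved stays moved. The work goes in short steps, each a Python script; the robot and the scene stay as the last script left them, time stands still between calls to the robot, and variables do not carry over. Pictures are saved under pics/ and viewed, at most 10 in all, crops included, and the job is handed in when it is done.

```bash
mkdir -p pics
python3 - <<'E'
from workcell import env
import cv2, numpy as np
for n in ("scene","top"):
    f=env.grab_frame(n); cv2.imwrite(f"pics/{n}0.png",f["image"])
    print(n,f["fx"],f["cx"],f["cy"],f["position"],f["orientation"],[k for k in f])
    for t in ("unit_k","lever_k","tray"):
        for d in env.search_frame(f,t): print(t,np.round(d["xyz"],4),round(d["score"],2))
s=env.read_state();print(s)
E
```

```text
scene 456.2135718008432 319.42569135875306 204.77056349865248 [0.04252216 0.69839574 0.78031052] [  50.48050374   -0.56579326 -144.54943043] ['image', 'fx', 'fy', 'cx', 'cy', 'position', 'orientation', 'shot']
unit_k [ 0.5655 -0.0821  0.0505] 0.94
unit_k [0.5189 0.2314 0.0315] 0.6
unit_k [0.5603 0.0733 0.0395] 0.58
lever_k [0.5437 0.0588 0.0579] 0.58
lever_k [ 0.5383 -0.0928  0.0587] 0.57
lever_k [0.5085 0.227  0.0594] 0.55
lever_k [ 0.6165 -0.3197  0.0065] 0.16
tray [ 0.6177 -0.3177  0.01  ] 0.92
top 428.7896401686554 314.6933743264679 203.17628197566933 [ 0.50926624 -0.01684945  0.91965248] [  2.30044363  -1.16413238 -89.28894239] ['image', 'fx', 'fy', 'cx', 'cy', 'position', 'orientation', 'shot']
unit_k [0.5718 0.0455 0.0326] 0.62
unit_k [0.5335 0.2031 0.0465] 0.6
unit_k [ 0.5602 -0.0996  0.0348] 0.58
lever_k [0.5096 0.2155 0.0604] 0.91
lever_k [ 0.5354 -0.108   0.0585] 0.85
lever_k [0.5443 0.0487 0.0607] 0.71
tray [ 5.856e-01 -3.033e-01 -4.000e-04] 0.56
{'clock': 0.4, 'joint_positions': array([-6.25330103e+01,  2.20504484e+01,  4.43348872e-01, -3.61627608e-03,
       -6.84123434e+01, -1.48195158e+01]), 'qvel': array([-0.11466587, -0.05171163,  0.03410503, -0.01948195, -0.03068224,
       -0.01236778]), 'joint_torque': array([-2.16983790e-04, -3.89971840e+01,  1.87332273e+01,  4.21817958e+00,
        1.41634676e-02, -7.36645416e-05]), 'position': array([ 0.13687614, -0.60972716,  0.22238474]), 'tool_rot': array([ 1.79980344e+02, -1.72270458e-03, -1.67353857e+02]), 'force': array([0.0484211 , 0.03641189, 0.26103455]), 'wrist_torque': array([-0.0457286 , -0.0144523 , -0.01041404]), 'finger_force': 0.0, 'opening': 1.00197798117487}
```

View pics/top0.png

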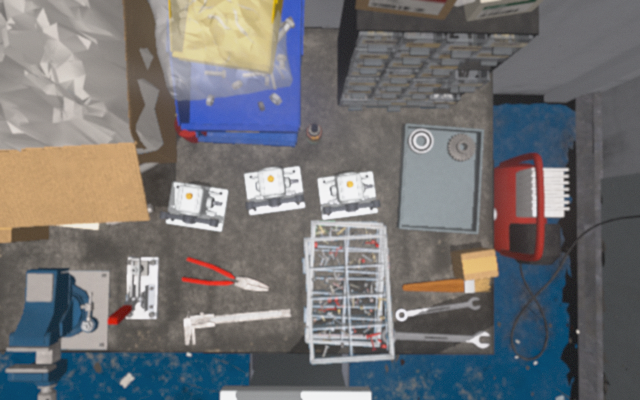

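View pics/scene0.png

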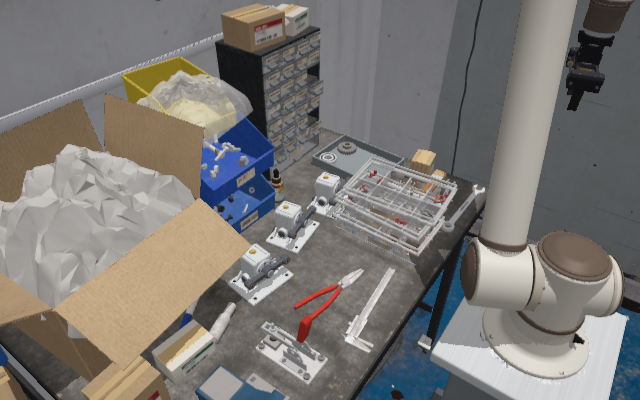

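The top view shows the left, middle and right units at (197,206), (274,190) and (347,194). The tray is at (440,178) and the clear pile at (347,290). The scene view shows a cardboard flap rising left of the left unit, around (170,270). Next I'll take wrist views from above the units.

```bash
cat > h.py <<'E'
from workcell import env
import cv2, numpy as np
from scipy.spatial.transform import Rotation as R
def ray(f,u,v):
    Rm=R.from_euler('xyz',f["orientation"],degrees=True).as_matrix()
    d=np.array([(u-f["cx"])/f["fx"],-(v-f["cy"])/f["fy"],-1.0]); return np.array(f["position"]),Rm@d
def at_z(f,u,v,z):
    p,d=ray(f,u,v); return p+d*(z-p[2])/d[2]
def proj(f,P):
    Rm=R.from_euler('xyz',f["orientation"],degrees=True).as_matrix()
    c=(np.atleast_2d(P)-f["position"])@Rm
    return np.c_[f["cx"]+f["fx"]*c[:,0]/-c[:,2], f["cy"]-f["fy"]*c[:,1]/-c[:,2]]
E
python3 - <<'E'
from h import *
env.move_straight([0.15,-0.6,0.40])
for p in ([0.5,0.2,0.36],[0.5,-0.02,0.36]):
  for y in (0,180):
    print(p,y,env.inverse_kinematics(p,[180,0,y]))
np.savez
for i,p in enumerate(([0.48,-0.12,0.36],[0.48,0.17,0.36])):
    env.goto(p,[180,0,180 if 0 else 0])
    env.dwell(0.2)
    f=env.grab_frame("wrist"); cv2.imwrite(f"pics/w{i}.png",f["image"])
    import pickle; pickle.dump(f,open(f"w{i}.pkl","wb"))
    print(f["fx"],f["position"],f["orientation"])
    for t in ("unit_k","lever_k","tray"):
        for d in env.search_frame(f,t): print(t,np.round(d["xyz"],4),round(d["score"],2),np.round(proj(f,d["xyz"])))
    for t in ("unit_k","lever_k"):
        for d in env.trace(f,t):
            m=d["mask"].astype(np.uint8); r=cv2.minAreaRect(cv2.findNonZero(m)); print(t,round(d["score"],2),r)
print(env.read_state()["clock"],env.read_state()["force"])
E
```

```text
[0.5, 0.2, 0.36] 0 [ 3.90633833e+01  9.73738502e+00  2.80646806e+00  2.54444375e-14
 -8.30690830e+01  5.09366167e+01]
[0.5, 0.2, 0.36] 180 [ 3.90633833e+01  9.73738502e+00  2.80646806e+00 -2.54444375e-14
 -8.30690830e+01 -1.29063383e+02]
[0.5, -0.02, 0.36] 0 [ 1.63326853e+01  5.70596506e+00 -1.95616002e+00  2.54444375e-14
 -8.23378749e+01  7.36673147e+01]
[0.5, -0.02, 0.36] 180 [ 1.63326853e+01  5.70596506e+00 -1.95616002e+00 -2.54444375e-14
 -8.23378749e+01 -1.06332685e+02]
358.5316992059207 [ 0.56055253 -0.12107466  0.5225884 ] [-1.69237544e+01 -2.55888148e-02 -9.01646649e+01]
unit_k [0.5395 0.1964 0.0576] 0.89 [[ 70. 108.]]
unit_k [ 0.5573 -0.1029  0.0586] 0.79 [[308.  93.]]
unit_k [0.5699 0.0352 0.0598] 0.74 [[195.  83.]]
lever_k [ 0.5381 -0.1088  0.0573] 0.91 [[313. 109.]]
lever_k [0.55   0.0454 0.0612] 0.81 [[188.  99.]]
lever_k [0.506  0.2083 0.0572] 0.63 [[ 66. 135.]]
tray [ 0.5761 -0.302  -0.0007] 0.88 [[453.  78.]]
unit_k 0.9 ((73.69364929199219, 107.99132537841797), (116.01964569091797, 68.65382385253906), 8.746161460876465)
unit_k 0.8 ((190.2080841064453, 78.3526000976562
[... 1045 characters left out ...]
99267578125, 79.26000213623047), (70.4278335571289, 100.974853515625), 81.8698959350586)
unit_k 0.77 ((528.2330322265625, 85.32492065429688), (68.0297622680664, 113.95111846923828), 80.3802719116211)
unit_k 0.57 ((287.2099914550781, 107.52999877929688), (91.35819244384766, 68.0236587524414), 8.130102157592773)
lever_k 0.95 ((418.32952880859375, 102.0277099609375), (14.966188430786133, 95.67009735107422), 80.77011108398438)
lever_k 0.93 ((283.8188781738281, 131.84039306640625), (91.73377227783203, 14.141729354858398), 7.696051120758057)
lever_k 0.69 ((539.6531372070312, 109.08426666259766), (14.631381034851074, 99.1229476928711), 81.96428680419922)
5.9583 [ 0.40013499 -0.35088111  1.12189853]
```

Run:
```python
from h import *
a=cv2.imread("pics/w1.png")[40:170,210:410];b=cv2.imread("pics/w0.png")[40:170,130:370]
cv2.imwrite("pics/c1.png",np.vstack([cv2.resize(a,(800,520),interpolation=cv2.INTER_CUBIC)]))
cv2.imwrite("pics/c0.png",cv2.resize(b,(800,433),interpolation=cv2.INTER_CUBIC))
```

```text
(no output)
```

View pics/w1.png

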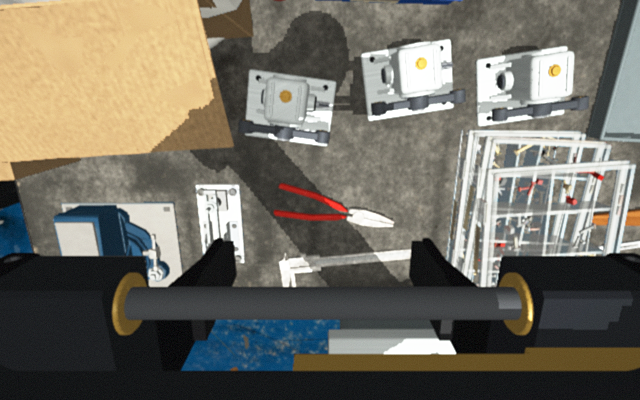

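View pics/c0.png

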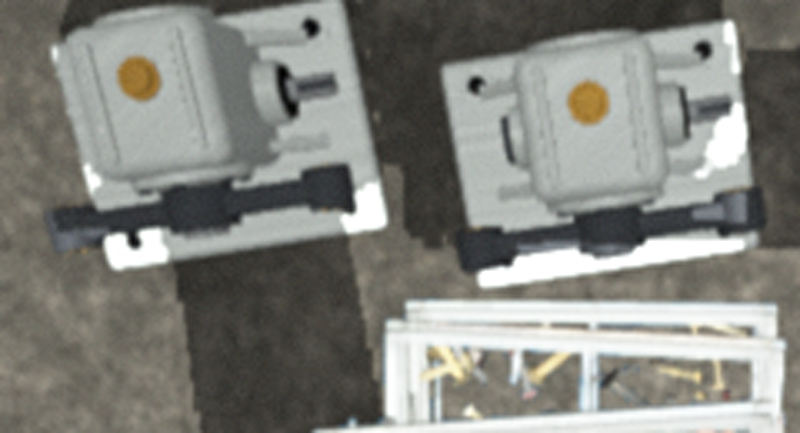

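The wrist view shows plugs at (286,96), (421,63) and (555,70), with the levers on the robot side. The cardboard flap corner is near (232,148), close to the left unit. I'll triangulate the plugs and the flap, and get the yaws from the lever masks.

Run:
```python
from h import *
import pickle
F={"top":env.grab_frame("top"),"scene":env.grab_frame("scene"),"w1":env.grab_frame("wrist"),"w0":pickle.load(open("w0.pkl","rb"))}
def tri(obs):
    A=np.zeros((3,3));b=np.zeros(3)
    for f,u,v in obs:
        p,d=ray(f,u,v); d/=np.linalg.norm(d); M=np.eye(3)-np.outer(d,d); A+=M;b+=M@p
    X=np.linalg.solve(A,b)
    return X,[np.round(np.hypot(*(proj(f,X)[0]-[u,v])),1) for f,u,v in obs]
guess=[[0.55,.21,.083],[0.585,.048,.083],[0.575,-.10,.083]]
def plug(f,g,rad):
    hsv=cv2.cvtColor(f["image"],cv2.COLOR_BGR2HSV); m=cv2.inRange(hsv,(10,130,90),(32,255,255))
    u,v=proj(f,g)[0]; ys,xs=np.nonzero(m); k=np.hypot(xs-u,ys-v)<rad
    return (xs[k].mean(),ys[k].mean(),k.sum()) if k.sum()>3 else None
plugs=[]
for g in guess:
    obs=[];n=[]
    for k,f in F.items():
        q=plug(f,g,14)
        if q: obs.append((f,q[0],q[1])); n.append((k,q[2]))
    X,e=tri(obs); plugs.append(X); print("plug",np.round(X,4),n,e)
for k in ("top","w1"):
    f=F[k]
    for d in env.trace(f,"lever_k"):
        m=d["mask"].astype(np.uint8); (c,(w,h),a)=cv2.minAreaRect(cv2.findNonZero(m))
        pts=cv2.findNonZero(m)[:,0].astype(float); cc=pts.mean(0); ax=np.linalg.svd(pts-cc,full_matrices=False)[2][0]
        t=(pts-cc)@ax; E=[at_z(f,*(cc+ax*s),0.052) for s in (t.min(),t.max())]
        E.sort(key=lambda p:-p[1]); dlt=E[0]-E[1]
        print(k,round(d["score"],2),"mid",np.round((E[0]+E[1])/2,4),"len",round(np.linalg.norm(dlt),4),"yaw",round(np.degrees(np.arctan2(-dlt[0],dlt[1])),2))
    for d in env.trace(f,"tray")[:1]:
        m=d["mask"].astype(np.uint8); r=cv2.minAreaRect(cv2.findNonZero(m)); print("tray",d["score"],[np.round(at_z(f,*p,0.028),4)for p in cv2.boxPoints(r)])
for n,uv in(("flap",((150,217),(232,148))),):
    print(n,tri([(F["top"],*uv[0]),(F["w1"],*uv[1])]))
t=F["top"]["image"][120:240,100:260]; s=F["scene"]["image"][160:300,100:330]
cv2.imwrite("pics/ts.png",np.vstack([cv2.resize(t,(400,300)) ,cv2.resize(s,(400,243))]))
```

```text
plug [0.5551 0.2132 0.0776] [('top', np.int64(20)), ('scene', np.int64(17)), ('w1', np.int64(97)), ('w0', np.int64(93))] [np.float64(0.3), np.float64(0.8), np.float64(0.8), np.float64(0.2)]
plug [0.5922 0.0553 0.0786] [('top', np.int64(19)), ('scene', np.int64(6)), ('w1', np.int64(89)), ('w0', np.int64(106))] [np.float64(0.8), np.float64(2.1), np.float64(1.7), np.float64(1.6)]
plug [ 0.5831 -0.1017  0.078 ] [('top', np.int64(16)), ('scene', np.int64(4)), ('w1', np.int64(95)), ('w0', np.int64(104))] [np.float64(0.1), np.float64(0.8), np.float64(1.2), np.float64(0.7)]
top 0.83 mid [0.5459 0.0468 0.052 ] len 0.1164 yaw 8.66
top 0.64 mid [ 0.5373 -0.1062  0.052 ] len 0.1155 yaw 8.35
top 0.62 mid [0.52   0.2655 0.052 ] len 0.0141 yaw -4.95
tray 0.93 [array([ 0.4925, -0.2029,  0.028 ]), array([ 0.7183, -0.2164,  0.028 ]), array([ 0.7099, -0.392 ,  0.028 ]), array([ 0.4834, -0.3766,  0.028 ])]
w1 0.9 mid [0.5093 0.2178 0.052 ] len 0.12 yaw -7.82
w1 0.76 mid [ 0.5369 -0.1092  0.052 ] len 0.1222 yaw 8.03
w1 0.72 mid [0.5456 0.0469 0.052 ] len 0.1196 yaw 8.55
tray 0.82 [array([ 0.6663, -0.1575,  0.028 ]), array([ 0.6662, -0.2217,  0.028 ]), array([ 0.4915, -0.2663,  0.028 ]), array([ 0.4916, -0.1947,  0.028 ])]
flap (array([0.50992818, 0.25266252, 0.18111889]), [np.float64(2.1), np.float64(3.6)])
```

View pics/ts.png

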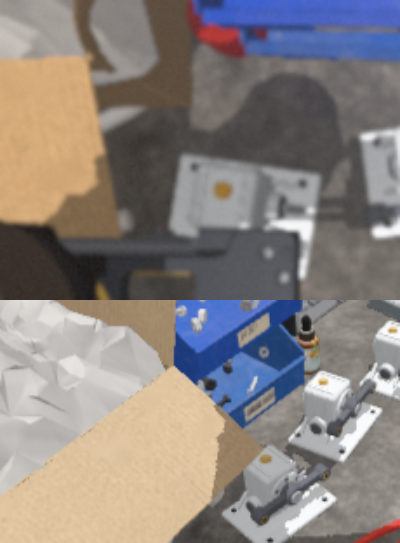

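Run:
```python
from h import *
import pickle
f0=pickle.load(open("w0.pkl","rb"));f1=pickle.load(open("w1.pkl","rb"))
env.goto([0.40,0.06,0.36],[180,0,0]);env.dwell(.2)
f2=env.grab_frame("wrist");pickle.dump(f2,open("w2.pkl","wb"))
for f in (env.grab_frame("scene"),env.grab_frame("top")): pickle.dump(f,open("sc%d.pkl"%(f["shot"]%2),"wb"));print(f["shot"],f["position"])
a=cv2.imread("pics/top0.png")[130:240,90:220];b=f0["image"][0:200,0:150];c=f1["image"][0:180,150:300];d=f2["image"][0:200,60:260]
e=cv2.imread("pics/scene0.png")[190:310,130:290]
tile=lambda i,w:cv2.resize(i,(w,300),interpolation=cv2.INTER_CUBIC)
cv2.imwrite("pics/flap.png",np.vstack([np.hstack([tile(a,400),tile(e,400)]),np.hstack([tile(c,250),tile(b,250),tile(d,300)])]))
print(env.read_state()["clock"])
```

```text
9 [0.04252216 0.69839574 0.78031052]
10 [ 0.50926624 -0.01684945  0.91965248]
7.2583
```

View pics/flap.png

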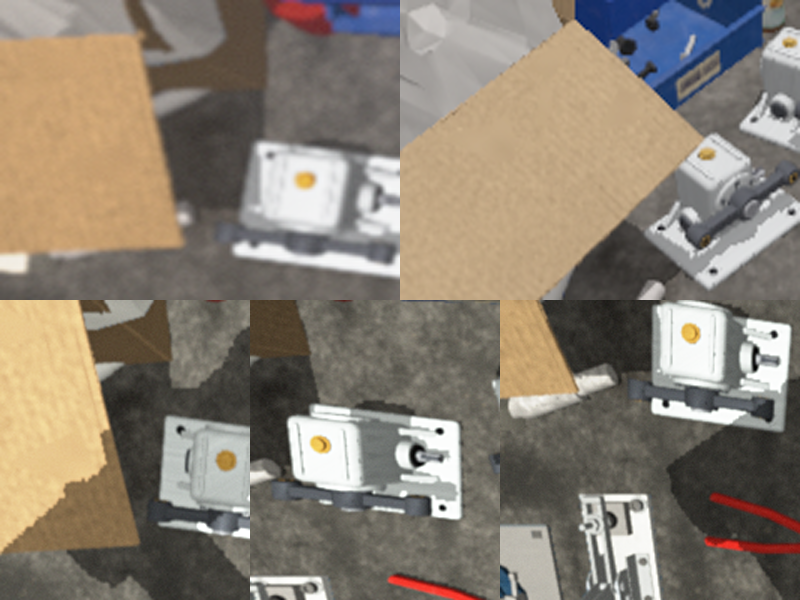

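```bash
python3 - <<'E'
from h import *
import pickle
L=lambda n:pickle.load(open(n+".pkl","rb"))
f1,f2,sc,tp=L("w1"),L("w2"),L("sc1"),L("sc0")
from scipy.optimize import least_squares
def tri(o):
    r=least_squares(lambda X:np.concatenate([proj(f,X)[0]-uv for f,uv in o]),[.5,.25,.2]); return np.round(r.x,4),np.round(r.fun,1)
print("corner",tri([(tp,(149.2,220.2)),(sc,(251.2,246)),(f1,(232.8,147)),(f2,(112,62))]))
# back end of the flap's right edge: top tile (137,35), scene (575,22)
print("back",tri([(tp,(134.5,142.8)),(sc,(200,198.8))]))
# whole pose fit per unit: plug from w1/w2/w0, lever eyes
for d in env.trace(f2,"lever_k") if 0 else []: pass
E
cat >> h.py <<'E'
E
```

```text
corner (array([0.5065, 0.2593, 0.1592]), array([-0.3, -0.2,  1. , -0. , -0.1, -0.5, -0. ,  0.2]))
back (array([0.632 , 0.2641, 0.2194]), array([ 0.1,  0.1, -0.2, -0. ]))
```

View pics/c1.png

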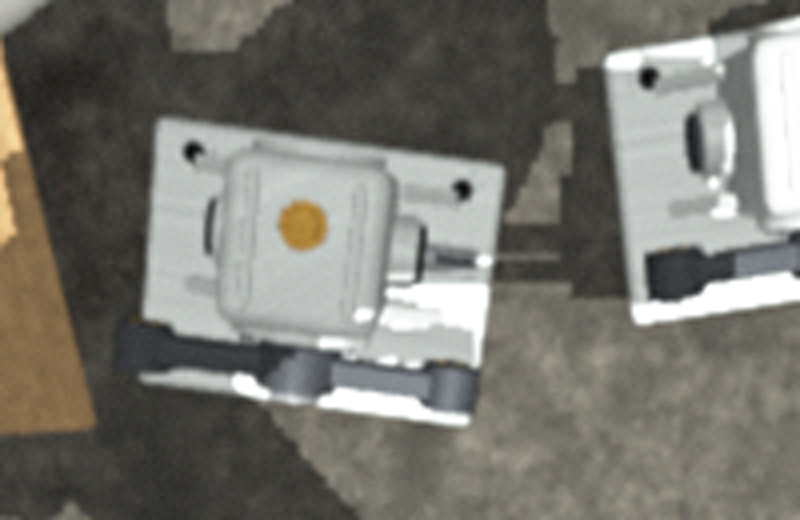

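Run:
```python
from h import *
import pickle
f0=pickle.load(open("w0.pkl","rb"))
g=lambda x,y:at_z(f0,130+x*.3,40+y*.3,0.007)
for n,c in (("right",[(483,285),(755,245),(733,20),(443,68)]),("mid",[(115,268),(385,228)])):
    P=np.array([g(*p) for p in c]); print(n,np.round(P[:,:2],4))
    d=P[0]-P[1]; yaw=np.arctan2(-d[0],d[1]); print(np.linalg.norm(d),np.degrees(yaw)); ex=np.array([np.cos(yaw),np.sin(yaw)])
    mf=(P[0]+P[1])[:2]/2; print("origin",np.round(mf+ex*.045,4),"lever",np.round(mf+ex*.018,4), "housing", np.round(mf+ex*.057,4))
    if len(P)==4: print("centroid",P.mean(0)[:2],np.linalg.norm(P[0]-P[3]))
```

```text
right [[ 0.5128 -0.054 ]
 [ 0.529  -0.169 ]
 [ 0.6166 -0.1581]
 [ 0.599  -0.0414]]
0.1161613481444257 8.020246517130637
origin [ 0.5655 -0.1052] lever [ 0.5388 -0.109 ] housing [ 0.5774 -0.1036]
centroid [ 0.56435121 -0.10563519] 0.08706416291336286
mid [[ 0.5203  0.1012]
 [ 0.5364 -0.014 ]]
0.11627867329810283 7.944820081509895
origin [0.573  0.0499] lever [0.5462 0.0461] housing [0.5848 0.0515]
```

c1 shows the left unit's foot corners at crop (140,380), (468,423), (503,165) and (160,120). The flap corner is at (0.5065, 0.259, 0.159), which overhangs the left eye. So I'll press the left unit with the tool tilted 45° from the robot's side.

```bash
cat >> h.py <<'E'
def press(x,y,ori,ztop,lim=8.5):
    """approach 12 mm above ztop (expected TCP height at touch, level lever), press until the stop"""
    env.move_straight([x,y,ztop+.012],ori,rate=.12); env.dwell(.2)
    f0=env.read_state()["force"][2]
    hit=env.move_straight([x,y,ztop-.011],rate=.011,force_limit=lim)
    s=env.read_state(); env.dwell(.2); t=env.read_state()
    print("press",hit,"dz_mm",round((s["position"][2]-ztop)*1e3,2),round((t["position"][2]-ztop)*1e3,2),"F",round(s["force"][2]-f0,2),round(t["force"][2]-f0,2),"t",round(t["clock"],2))
    env.move_straight([x,y,ztop+.02],rate=.08)
    return t["position"][2]-ztop
E
python3 - <<'E'
from h import *
import pickle
f1=pickle.load(open("w1.pkl","rb"))
P=np.array([at_z(f1,210+x/4,40+y/4,0.007) for x,y in [(140,380),(468,423),(503,165),(160,120)]])[:,:2]
d=P[0]-P[1];print(np.round(P,4),np.linalg.norm(d),np.degrees(np.arctan2(-d[0],d[1])),P.mean(0))
yaw=np.radians(-7.8); ex=np.array([np.cos(yaw),np.sin(yaw)]);ey=np.array([-ex[1],ex[0]])
L=P.mean(0)-.027*ex; print("lever",L,L+.05*ey,L-.05*ey)
T=[180,-45,0]
for p in ([.45,.2675,.18],[.523,.2675,.066],[.51,.168,.066]): print(env.inverse_kinematics(p,T))
E
```

```text
[[0.5001 0.2786]
 [0.4843 0.1617]
 [0.5724 0.1497]
 [0.5873 0.266 ]] 0.11797591648633088 -7.678304803808872 [0.53604587 0.21401296]
lever [0.50929568 0.21767729] [0.51608146 0.26721468] [0.5025099  0.16813989]
None
None
None
```

Run:
```python
from h import *
for yaw in (0,180):
  for pit in (-20,-30,-35,-40,-45,-50):
    o=(R.from_euler('y',pit,degrees=True)*R.from_euler('xyz',[180,0,yaw],degrees=True)).as_euler('xyz',degrees=True)
    q=env.inverse_kinematics([.523,.267,.066],list(o)); print(yaw,pit,None if q is None else np.round(q))
# lean about horizontal axes in azimuth: tool z tilted, body toward direction az
for az in (180,210,240,270):
  for yaw in (0,90,180,-90):
    for tl in (35,45):
      ax=np.array([-np.sin(np.radians(az)),np.cos(np.radians(az)),0])  # rot about ax moves +z toward az
      o=(R.from_rotvec(ax*np.radians(tl))*R.from_euler('xyz',[180,0,yaw],degrees=True)).as_euler('xyz',degrees=True)
      q=env.inverse_kinematics([.523,.267,.066],list(o)); print("az",az,yaw,tl,None if q is None else np.round(q))
```

```text
0 -20 [ 42.  21. -47.  61. -15. -10.]
0 -30 None
0 -35 None
0 -40 None
0 -45 None
0 -50 None
180 -20 [ 42.  21. -47.  61. -15. 170.]
180 -30 None
180 -35 None
180 -40 None
180 -45 None
180 -50 None
az 180 0 35 None
az 180 0 45 None
az 180 90 35 None
az 180 90 45 None
az 180 180 35 None
az 180 180 45 None
az 180 -90 35 None
az 180 -90 45 None
az 210 0 35 None
az 210 0 45 None
az 210 90 35 None
az 210 90 45 None
az 210 180 35 None
az 210 180 45 None
az 210 -90 35 None
az 210 -90 45 None
az 240 0 35 [ 29.  21. -21. -47. -24. 101.]
az 240 0 45 [ 18.  23. -21. -72. -30. 132.]
az 240 90 35 [  29.   21.  -21.  -47.  -24. -169.]
az 240 90 45 [  18.   23.  -21.  -72.  -30. -138.]
az 240 180 35 [ 29.  21. -21. -47. -24. -79.]
az 240 180 45 [ 18.  23. -21. -72. -30. -48.]
az 240 -90 35 [ 29.  21. -21. -47. -24.  11.]
az 240 -90 45 [ 18.  23. -21. -72. -30.  42.]
az 270 0 35 [ 22.  27. -11. -46. -48.  98.]
az 270 0 45 [ 15.  29. -10. -58. -54. 112.]
az 270 90 35 [  22.   27.  -11.  -46.  -48. -172.]
az 270 90 45 [  15.   29.  -10.  -58.  -54. -158.]
az 270 180 35 [ 22.  27. -11. -46. -48. -82.]
az 270 180 45 [ 15.  29. -10. -58. -54. -68.]
az 270 -90 35 [ 22.  27. -11. -46. -48.   8.]
az 270 -90 45 [ 15.  29. -10. -58. -54.  22.]
```

```bash
cat >> h.py <<'E'
def tilt_press(x,yc,t,lim=8.5):
    o=list((R.from_euler('x',t,degrees=True)*R.from_euler('xyz',[180,0,-90],degrees=True)).as_euler('xyz',degrees=True))
    a=R.from_euler('xyz',o,degrees=True).apply([0,0,1]); tr=np.radians(t)
    T=np.array([x,yc+.0095*np.cos(tr),.0595+.0095*np.sin(tr)])
    print("axis",a,"T",T)
    pre=T+[0,0,.006]; back=pre-.13*a
    env.goto(list(back),o); env.move_straight(list(pre),rate=.08); env.dwell(.2)
    f0=env.read_state()["force"]; print("pre dF",f0)
    hit=env.move_straight(list(T-[0,0,.011]),rate=.011,force_limit=lim)
    s=env.read_state(); env.dwell(.2); t=env.read_state()
    print("press",hit,"dz_mm",round((s["position"][2]-T[2])*1e3,2),"F",np.round(s["force"]-f0,2),np.round(t["force"]-f0,2),"t",round(t["clock"],2))
    return back
E
python3 - <<'E'
from h import *
back=tilt_press(.512,.264,-40) if R.from_euler('x',-40,degrees=True).apply([0,0,-1])[1]>0 else tilt_press(.512,.264,40)
E
```

```text
axis [-1.66533454e-16  6.42787610e-01 -7.66044443e-01] T [0.512      0.27127742 0.06560648]
pre dF [-0.25676146 -0.73100226 -0.75103692]
press False dz_mm -10.91 F [ 0.69  0.44 -0.07] [0.65 1.14 0.87] t 12.12
```

The gripper was still open, so the fingers straddled the eye without touching it. I'll back out, close and repeat.

Run:
```python
from h import *
s=env.read_state(); a=R.from_euler('xyz',s["tool_rot"],degrees=True).apply([0,0,1])
env.move_straight(list(s["position"]+[0,0,.008]),rate=.05)
env.move_straight(list(s["position"]+[0,0,.008]-.13*a),rate=.12)
print(env.gripper_to(0.0,10),env.read_state()["opening"])
tilt_press(.512,.264,40)
```

```text
False 0.003155917242178508
axis [-1.66533454e-16  6.42787610e-01 -7.66044443e-01] T [0.512      0.27127742 0.06560648]
pre dF [ 0.53380631 -0.20861226  0.28289617]
press True dz_mm -3.36 F [-0.95 -1.72  5.61] [-1.49 -1.5   4.57] t 18.58
```

Run:
```python
from h import *
s0=env.read_state()
h=env.move_straight(list(s0["position"]-[0,0,.0015]),rate=.008,force_limit=4.5)
s=env.read_state();env.dwell(.25);t=env.read_state()
print(h,(s["position"]-s0["position"])*1e3,s["force"]-s0["force"],t["force"]-s0["force"],t["position"][2],s["joint_torque"][:3])
```

```text
False [ 0.07987124  0.06403487 -0.24484487] [-0.9377122   0.21016029  1.84402807] [-0.79831932 -0.73097732  3.30162552] 0.06203681811021416 [  0.71374968 -34.94415879  13.0580762 ]
```

```bash
cat >> h.py <<'E'
def press2(x,y,ori,zt=.0595,hi=.012,target=8.0):
    env.move_straight([x,y,zt+hi],ori,rate=.12); env.dwell(.2)
    f0=env.read_state()["force"]; log=[]
    hit=env.move_straight([x,y,zt-.011],rate=.011,force_limit=target)
    for i in range(6):
        env.dwell(.15); s=env.read_state(); F=s["force"][2]-f0[2]; log.append((round((s["position"][2]-zt)*1e3,2),round(F,1)))
        if F>6: break
        env.move_straight([x,y,s["position"][2]-.0012],rate=.008,force_limit=5)
    env.dwell(.2); s=env.read_state(); log.append((round((s["position"][2]-zt)*1e3,2),round(s["force"][2]-f0[2],1)))
    print("press",hit,log,"t",round(s["clock"],2))
E
python3 - <<'E'
from h import *
s=env.read_state(); a=R.from_euler('xyz',s["tool_rot"],degrees=True).apply([0,0,1])
env.move_straight(list(s["position"]-.10*a),rate=.12)
env.goto([.5025,.168,.13],[180,0,-90])
press2(.5025,.168,[180,0,-90])
E
```

```text
press True [(np.float64(-1.9), np.float64(5.6)), (np.float64(-2.04), np.float64(8.0)), (np.float64(-2.03), np.float64(6.7))] t 23.8
```

Run:
```python
from h import *
env.move_straight([.5025,.168,.14],rate=.12)
O=[180,0,0]; env.goto([.54,.096,.14],O)
for x,y in ((.540,.096),(.553,-.003)):
    env.move_straight([x,y,.13],rate=.15)
    press2(x,y,O); env.move_straight([x,y,.09],rate=.12)
```

```text
press True [(np.float64(-5.75), np.float64(5.9)), (np.float64(-5.98), np.float64(7.7)), (np.float64(-5.96), np.float64(8.3))] t 29.52
press True [(np.float64(-5.74), np.float64(4.2)), (np.float64(-5.75), np.float64(4.7)), (np.float64(-5.74), np.float64(3.7)), (np.float64(-5.76), np.float64(3.7)), (np.float64(-5.76), np.float64(4.4)), (np.float64(-5.78), np.float64(3.2)), (np.float64(-5.76), np.float64(4.3))] t 35.52
```

The middle unit is worn, with stops at −5.9 and −5.8 mm. The last press only held about 4 N, so I'll repeat it more firmly before the right unit.

```bash
sed -i 's/s\["position"\]\[2\]-.0012\],rate=.008,force_limit=5/s["position"][2]-.0012-.0006*(i+1)],rate=.008,force_limit=6/' h.py
python3 - <<'E'
from h import *
O=[180,0,0]
press2(.553,-.003,O,zt=.0595,hi=.0,target=10); env.move_straight([.553,-.003,.13],rate=.12)
for x,y in ((.533,-.059),(.545,-.158)):
    env.move_straight([x,y,.12],rate=.15)
    press2(x,y,O,target=10); env.move_straight([x,y,.10],rate=.12)
E
```

```text
press True [(np.float64(-5.8), np.float64(6.5)), (np.float64(-5.82), np.float64(4.7))] t 37.59
press True [(np.float64(-1.59), np.float64(5.0)), (np.float64(-1.61), np.float64(5.4)), (np.float64(-1.62), np.float64(5.9)), (np.float64(-1.61), np.float64(5.5)), (np.float64(-1.59), np.float64(5.9)), (np.float64(-1.6), np.float64(5.0)), (np.float64(-1.58), np.float64(5.1))] t 43.49
press True [(np.float64(-1.55), np.float64(6.5)), (np.float64(-1.56), np.float64(5.5))] t 47.23
```

Run:
```python
from h import *
O=[180,0,8.1]
env.gripper_to(1.0)
env.move_straight([.545,-.158,.16],rate=.2)
env.goto([.5848,.0518,.15],O)
env.move_straight([.5848,.0518,.045],rate=.1,force_limit=8)
print(env.gripper_to(0.0,40)); s=env.read_state(); print(s["opening"]*87,s["finger_force"],s["position"],s["clock"])
env.move_straight([.5848,.0518,.19],rate=.12)
T=[180,0,-3.6]
env.goto([.573,-.295,.20],T)
s=env.read_state(); print(s["opening"]*87,s["finger_force"],s["clock"],s["force"])
import pickle
for n in("wrist","scene","top"):
    f=env.grab_frame(n);pickle.dump(f,open(f"p_{n}.pkl","wb"));cv2.imwrite(f"pics/p_{n}.png",f["image"])
    for d in env.trace(f,"tray")[:1]:
        r=cv2.minAreaRect(cv2.findNonZero(d["mask"].astype(np.uint8)));print(n,d["score"],[np.round(at_z(f,*p,0.02)[:2],4) for p in cv2.boxPoints(r)])
```

```text
False
49.467756341476466 39.998619966208935 [0.5850737  0.05240616 0.04505888] 52.4917
49.16758115063729 39.998435927554965 55.1583 [ 0.76239036  0.97511427 -8.07783909]
wrist 0.66 [array([ 0.7185, -0.2223]), array([ 0.7089, -0.3925]), array([ 0.5677, -0.3965]), array([ 0.5784, -0.2039])]
scene 0.71 [array([ 0.7039, -0.1889]), array([ 0.8   , -0.4051]), array([ 0.4924, -0.3945]), array([ 0.4376, -0.1976])]
top 0.6 [array([ 0.5144, -0.3611]), array([ 0.5146, -0.3803]), array([ 0.4872, -0.3802]), array([ 0.487 , -0.3611])]
```

View pics/p_wrist.png

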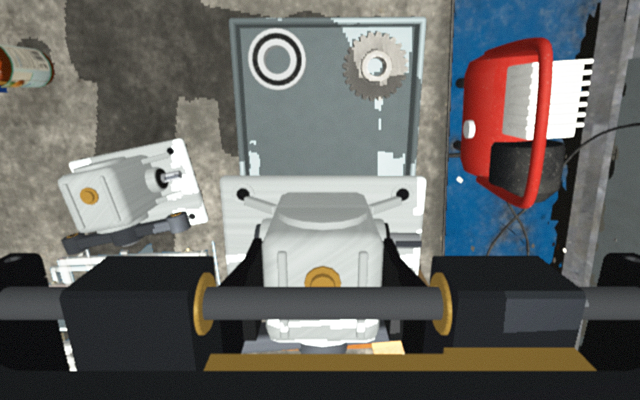

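Run:
```python
from h import *
import pickle
f=pickle.load(open("p_wrist.pkl","rb"))
for p in ((230,20),(425,18),(237,170),(418,170),(222,178),(425,178)): print(p,np.round(at_z(f,*p,.028),4),np.round(at_z(f,*p,.155+.008),4))
t=pickle.load(open("sc0.pkl","rb")) # top, unblocked?
for p in ((404,124),(481,126),(478,233),(399,229)): print(np.round(at_z(t,*p,.028),4))
im=cv2.imread("pics/top0.png")[110:250,380:500]; im=cv2.resize(im,(514,600),interpolation=cv2.INTER_CUBIC)
im2=cv2.resize(f["image"][0:200,200:460],(286*2,440))
c=np.zeros((600,800,3),np.uint8);c[:,:400]=cv2.resize(im,(400,467))[:467,:400] if 0 else cv2.copyMakeBorder(cv2.resize(im,(400,467)),0,133,0,0,0);c[:308,400:]=cv2.resize(im2,(400,308));cv2.imwrite("pics/tray.png",c)
```

```text
(230, 20) [ 0.7154 -0.2248  0.028 ] [ 0.6905 -0.2549  0.163 ]
(425, 18) [ 0.7065 -0.3895  0.028 ] [ 0.6852 -0.3531  0.163 ]
(237, 170) [ 0.5864 -0.2136  0.028 ] [ 0.6136 -0.2482  0.163 ]
(418, 170) [ 0.5755 -0.3854  0.028 ] [ 0.6071 -0.3507  0.163 ]
(222, 178) [ 0.5795 -0.1982  0.028 ] [ 0.6095 -0.2391  0.163 ]
(425, 178) [ 0.5672 -0.3922  0.028 ] [ 0.6022 -0.3547  0.163 ]
[ 0.7147 -0.2206  0.028 ]
[ 0.7132 -0.384   0.028 ]
[ 0.4874 -0.377   0.028 ]
[ 0.4938 -0.211   0.028 ]
```

View pics/tray.png

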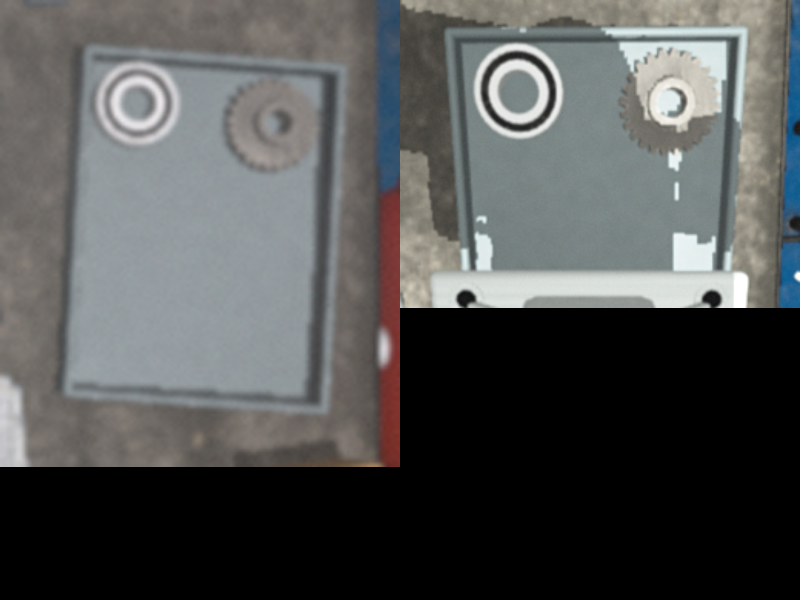

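The tray centre agrees from both views at (0.601, −0.301) with yaw −3.3°. The held unit sits where expected in the gripper, so I'll set it down.

Run:
```python
from h import *
T=[180,0,-3.3]
env.move_straight([.573,-.2993,.19],T,rate=.1)
env.move_straight([.573,-.2993,.065],rate=.09)
h=env.move_straight([.573,-.2993,.0455],rate=.02,force_limit=4)
s=env.read_state();print(h,s["position"],s["force"],s["clock"])
```

```text
True [ 0.57280237 -0.29927453  0.04805224] [-0.22692222 -0.1897545   6.33618152] 58.0417
```

Run:
```python
from h import *
env.gripper_to(0.85); env.dwell(.2)
env.move_straight([.573,-.2993,.24],rate=.12); env.dwell(.3)
f=env.grab_frame("wrist"); cv2.imwrite("pics/end.png",f["image"]); s=env.read_state(); print(s["clock"],s["force"])
print(np.round(proj(f,[.6007,-.3008,.003])))
```

```text
61.1083 [-0.00162292  0.41699401  0.18665337]
[[323. 138.]]
```

View pics/end.png

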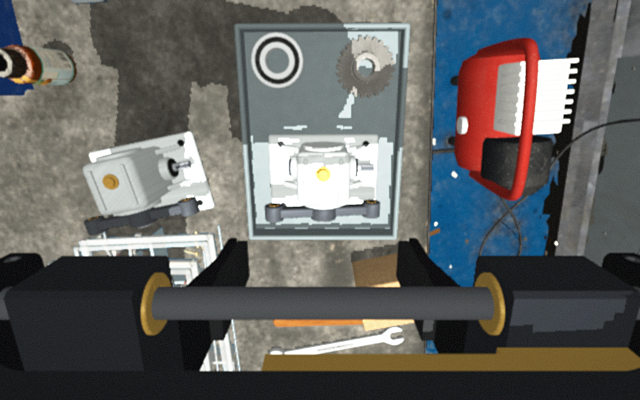

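The unit stands flat in the tray's near part at (323,175), clear of the walls, the bearing and the gear.

```bash
python3 -c "
from workcell import env
print(env.close_job())"
```

```text
the job is handed in; nothing more can be done
None
```

The middle unit was the worn one: its lever stopped 5.8–6.0 mm below level, against about 1.6–2.0 mm on the sound units' vertical presses. It is now standing in the reject tray with its lever as last pressed, and I handed the job in at about 61 s; no verdict was returned.

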